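# Check the corner jig with the square

## Task

Take the steel square out of its wooden tray by its handle and check the corner jig with it: with the square flat on or just above the jig's plate, press its two outer edges lightly but firmly against both jaws at once so that it sits flush with no gap, and hold it there steadily for a good second (never pressing hard). Then set the square back flat in its tray, without dropping it, and leave the other things alone.

Things in the scene. Friction and masses are not known exactly. Their poses are not given: they have to be found in the camera images.
- square: Loose steel L-shaped square, about 0.3 kg, lying flat: two legs 90 mm long, 20 mm wide, 12 mm thick. Origin on its underside below the middle of the handle, z up. Outer corner (heel) at x = y = +30 mm. One leg runs from it toward -x (outer edge at y = +30 mm), the other toward -y (outer edge at x = +30 mm); both end at -60 mm.
- square_heel (a point): the outer corner of the square, on its underside
- square_grip (a point): middle of the square's black handle, 40 mm above its underside. The handle bridges both legs diagonally: 64 mm long along the square's (1,-1), 14 mm thick along its (1,1), from 18 to 50 mm above the underside. Grasp it here from above across the 14 mm.
- jig: Corner jig fixed to the table: aluminium plate 140x140x8 mm, origin below its centre at the table, z up. On it stand two steel jaws 84 mm long, 14 mm thick and 14 mm high, their inner faces looking to -x (A) and -y (B). With the square flush, its x and y axes point as the jig's and its heel is nominally at x = y = +45 mm; the corner between the jaws is open.
- rail_a: Carrier of jaw A, axes as the jig's, origin on the plate's top at the nominal face, 45 mm from the jig's centre toward +x. The jaw is clamped in slots: its real face stands anywhere up to 3 mm to either side of this origin (along x; this pose does not show it) and does not give when pressed. The face runs from -49 to +35 mm along y.
- rail_b: Carrier of jaw B, the same toward the jig's +y: origin at the nominal face, the real face up to 3 mm to either side of it along y, not shown by this pose; it runs from -49 to +35 mm along x. Rubbing along one jaw or hard on the plate takes up part of the push, so come up to both jaws together.
- tray: Shallow wooden tray fixed to the table, 142 x 142 x 14 mm with 5 mm walls, origin below its centre at the table, z up
- tray_in (a point): centre of the tray's inner floor (5 mm above the table); the square first lies in the tray with its origin about 15 mm toward +x and +y of the tray from here, its axes roughly along the tray's
- caliper: vernier caliper lying on the table, 73 x 200 x 15 mm, bystander
- loupe: black stand loupe, 36 mm across and 36 mm high, bystander
- ref_block_1: round steel reference block, 52 mm across, 12 mm high, bystander
- hex_key_1: hex key lying flat, 24 x 77 x 4 mm, bystander
- specimen_04: mounted specimen, 30 mm disc 18 mm high, bystander
- specimen_01: mounted specimen, 30 mm disc 18 mm high, bystander
- mouse: computer mouse, 124 x 62 x 39 mm, bystander

How it is judged:
On the way, in this order (a step that is already met when the one before it is completed fails the run):
1. the square is lifted out of its tray (contact force between square and tray below 0.01 N and z of square in the frame of tray_in above 0.02 m), for 0.1 s.
2. the square, heel in the corner, flat on the jig's plate or at most 5 mm above it and parallel to the jaws within 0.02 rad, presses both jaws at once with 3 to 20 N each for 1 s (contact force between square and rail_a between 3 and 20 N and contact force between square and rail_b between 3 and 20 N and angle between the x axis of square and the x axis of jig, either way round below 0.02 rad and angle between square's own z axis and vertical below 0.04 rad and x of square_heel in the frame of jig above 0.038 m and y of square_heel in the frame of jig above 0.038 m and z of square in the frame of jig below 0.013 m), for 1 s.
At the end, for the whole second after the job is handed in: the square lies at rest, flat (within 0.04 rad) on the floor of its tray (within 4 mm of it), inside the walls, released (z of square in the frame of tray_in below 0.004 m and angle between square's own z axis and vertical below 0.04 rad and x of square in the frame of tray_in between -0.06 and 0.06 m and y of square in the frame of tray_in between -0.06 and 0.06 m and contact force between square and tray above 0.5 N and contact force between the fingers and square below 0.01 N and linear speed of square below 0.02 m/s); the robot touches nothing.
It fails at once if the square presses a jaw with more than 25 N (contact force between square and rail_a above 25 N or contact force between square and rail_b above 25 N).
It fails at once if the square is dropped (moves faster than 0.6 m/s while not held) (linear speed of square above 0.6 m/s and contact force between the fingers and square below 0.05 N).
It fails at once if a bystander is moved more than 20 mm (distance of any of caliper, loupe, ref_block_1, hex_key_1, specimen_04, specimen_01, mouse from where it was at the start of the episode above 0.02 m).
It also fails if it takes over 72 s, if anything falls off the work surface, if the arm or the gripper's body presses on something with over 40 N, if the wrist force passes 120 N, or if a joint passes its speed limit or range.

## Robot

A 6-joint arm with a two-finger parallel gripper is mounted at the origin on a cart in front of the work surface, level with it; the furniture and walls round the work are solid. World frame = base frame: x ahead of the robot, y to its left, z up, the work surface at z = 0. Lengths are in m, angles in rad, forces in N, time in s.
With the tool pointing down it reaches from about 0.425 to 0.925 m from the base axis. Payload 12.5 kg.
Tool frame: the origin (TCP) lies at the very end of the fingers, on their centre line; the grasp point (between the pads) lies 19 mm behind it; z points along the fingers, y is the direction in which the jaws open and shut (so a half turn about z gives the same grasp; the last joint's range is limited). The gripper opens to 85 mm and grips with 20 to 120 N. Pads are 22 mm wide; open, the fingers measure 114 mm over their backs; the gripper's body (76 mm by 85 mm) begins 54 mm behind the grasp point. The pads swing forward as they close: fully open they stand 13 mm farther back than shut.
Start: joints at [-1.294, 0.491, 1.559, -0, 1.092, -0.106], TCP at [0.233, -0.58, 0.203] pointing down, gripper open.
Joint ranges: [-3.1, 3.1], [-0.84, 2.19], [0.05, 2.79], [-1.13, 4.28], [0.06, 2.93], [-2.69, 2.69]. Speed limits (rad/s): [2.22, 2.22, 2.79, 3.14, 3.14, 3.14].

## Interface

Orientations are given as a unit quaternion [x, y, z, w].
In Python, from cell import read_state, camera, calibration, workorder, nets gives the robot as it stands. The module is installed in compiled form; this text tells all that it offers.
- The arm moves only by the tool step_arm, never from a script. Its argument "moves" is a list that holds one entry, the list of rows, each a list of 7 numbers: the shift along the tool's x, y, z in m, then the turn, a rotation vector about the tool's x, y, z in degrees, then the closure, from -1 (fully open) to 1 (shut). A call has exactly 10 rows; each row shifts and turns the commanded pose from where the row before left it, along the tool's axes as they then stand; what a row does not reach is not made up. A row lasts 1/8 s, in which the tool goes at most 62.5 mm and 10.7 degrees, less where a joint would pass 70% of its speed; a pose out of reach is approached as far as the arm can. A call with a gripper value outside its range is refused whole. The fingers move at their own pace and stop on an object; the grip force is fixed at half the most. Time passes only in rows, so rows that do not move let the fingers close, or fill a call up. It gives the time, the measured TCP pose, the force and the opening at its end, in the units of the state.
- read_state(): the state, without advancing time (a new reading comes with each control period).
- camera(name): name is "scene" or "side" or "wrist"; returns (picture, depth): 480x640x3 uint8, blue, green, red; 480x640 float32, m along the optical axis (not along the pixel's ray), 0 where there is no reading.
- calibration(name): a dict with "fov_y" (degrees; the focal length in pixels is half the picture's height over the tangent of half this angle, whatever the lens; pixels are square), "cx", "cy" (the principal point, pixels), "R" (3x3) and "t" (3): a world point X has camera coordinates R X + t. Camera axes: x right, y down, z forward; pixel columns grow to the right and rows downward; lengths in m; the calibration is good to about 2 mm. A picture is of the moment at which its call begins: read the wrist's pose just before it. calibration takes no time and is no camera call; for the wrist camera it gives the pose at the moment of the call.
- workorder.job_done(): hands the job in, once; it reports no verdict.
Trained networks look in the newest picture that a camera, given by its name, has taken for a name from the list of things; names that differ only in an ending like _2 or _b are one class to them, and where a whole thing is asked for, a point or a joint stands for the part that bears it (a point fixed in the world has none). Each returns a list of dicts, best first, with "conf" (0 to 1); they miss things now and then, are a little off and sometimes report something else, mostly with a low value. They report only what shows in the picture. A call takes as long as a camera call.
- nets.boxes_of(camera, label): "uv" ([column, row] in pixels, amid what is visible of it).
The state is a dict: "time": time; "qpos": joint angles; "dq": joint speeds; "joint_torque": joint torques, N m; "tcp_pos": TCP position; "tool_rot": TCP orientation; "force": force on the tool from outside, world axes, zero at the start; "torque": the same for the moment, N m; "opening": finger opening in m.
Only numpy, scipy, OpenCV 4.12 (cv2) and the standard library are available. Lean on these libraries where they do the work, as an engineer would, in place of code of your own. Each camera call takes 0.05 s, during which the arm holds its last target. There are 200 camera calls.

## Working session

There is one attempt and no reset: what is moved stays moved. The work goes in short steps, Python scripts to look and compute and a tool call to move; the robot and the scene stay as the last step left them, time stands still between calls to the robot, and variables do not carry over. Pictures are saved under pics/ and viewed, about 8 in all and at most 12, crops included, and the job is handed in when it is done.

Besides the shell and the picture viewer there is one more tool, called after "Request:" as name(argument=value, ...) on one line, values as JSON. step_arm: Moves the arm, as the interface text tells. Its arguments: {"type":"object","properties":{"moves":{"type":"array","items":{"type":"array","items":{"type":"array","items":{"type":"number"}}}}},"required":["moves"]}

```bash
mkdir -p pics
cat > h.py <<'E'
import numpy as np, cv2
from cell import read_state, camera, calibration, workorder, nets
from scipy.spatial.transform import Rotation as Ro
def K(c): 
    f=240/np.tan(np.radians(c['fov_y'])/2); return f,c['cx'],c['cy']
def cloud(name):
    c=calibration(name); im,d=camera(name); f,cx,cy=K(c)
    v,u=np.mgrid[:480,:640]; P=np.stack([(u-cx)/f*d,(v-cy)/f*d,d],-1)
    W=(P-np.array(c['t']))@np.array(c['R']); W[d==0]=np.nan
    return im,d,W,c
E
python3 - <<'E'
from h import *
s=read_state(); print({k:np.round(v,3) for k,v in s.items()})
ims=[]
for n in ["scene","side"]:
    im,d,W,c=cloud(n); np.savez(f'{n}.npz',im=im,d=d,W=W); cv2.imwrite(f'pics/{n}.png',im)
    print(n,c['fov_y'],-np.array(c['R']).T@np.array(c['t']))
    for l in ["square","square_grip","jig","tray","rail_a","rail_b","caliper","loupe","mouse"]:
        r=nets.boxes_of(n,l)[:2]
        for b in r:
            u,v=np.round(b['uv']).astype(int); print(l,round(b['conf'],2),(u,v),np.round(W[v,u],3))
E
```

```text
{'time': np.float64(0.0), 'qpos': array([-1.294,  0.492,  1.559,  0.   ,  1.092, -0.106]), 'dq': array([ 0.   ,  0.003, -0.   , -0.001,  0.002,  0.   ]), 'joint_torque': array([-0.0000e+00, -6.1844e+01, -2.6159e+01, -0.0000e+00,  4.0000e-03,
       -0.0000e+00]), 'tcp_pos': array([ 0.233, -0.58 ,  0.203]), 'tool_rot': array([ 0.982,  0.19 , -0.   , -0.001]), 'force': array([-0.026, -0.092, -0.006]), 'torque': array([ 0.024,  0.003, -0.03 ]), 'opening': np.float64(0.085)}
scene 48.960068736663914 [-0.40035663 -0.75961705  0.60189801]
square 0.74 (np.int64(299), np.int64(241)) [0.543 0.165 0.019]
square 0.41 (np.int64(400), np.int64(289)) [ 0.484 -0.201  0.023]
square_grip 0.94 (np.int64(306), np.int64(240)) [0.538 0.133 0.033]
square_grip 0.32 (np.int64(460), np.int64(284)) [ 0.606 -0.285  0.012]
jig 0.95 (np.int64(374), np.int64(295)) [ 0.445 -0.158  0.009]
jig 0.55 (np.int64(299), np.int64(242)) [0.544 0.167 0.015]
tray 0.65 (np.int64(296), np.int64(249)) [0.518 0.153 0.008]
rail_a 0.84 (np.int64(367), np.int64(279)) [ 0.48  -0.113  0.02 ]
rail_a 0.67 (np.int64(398), np.int64(289)) 
[... 479 characters left out ...]
rip 0.84 (np.int64(368), np.int64(252)) [0.547 0.159 0.001]
jig 0.91 (np.int64(264), np.int64(248)) [ 0.468 -0.151  0.005]
jig 0.5 (np.int64(450), np.int64(186)) [0.371 0.481 0.012]
tray 0.73 (np.int64(364), np.int64(239)) [0.502 0.157 0.005]
rail_a 0.68 (np.int64(252), np.int64(255)) [ 0.494 -0.19   0.021]
rail_a 0.55 (np.int64(278), np.int64(249)) [ 0.492 -0.11   0.024]
rail_b 0.68 (np.int64(252), np.int64(255)) [ 0.494 -0.19   0.021]
rail_b 0.55 (np.int64(278), np.int64(249)) [ 0.492 -0.11   0.024]
caliper 0.71 (np.int64(452), np.int64(184)) [0.365 0.49  0.012]
loupe 0.71 (np.int64(307), np.int64(216)) [ 0.404 -0.002  0.039]
mouse 0.81 (np.int64(220), np.int64(307)) [ 0.649 -0.305  0.037]
```

View pics/scene.png

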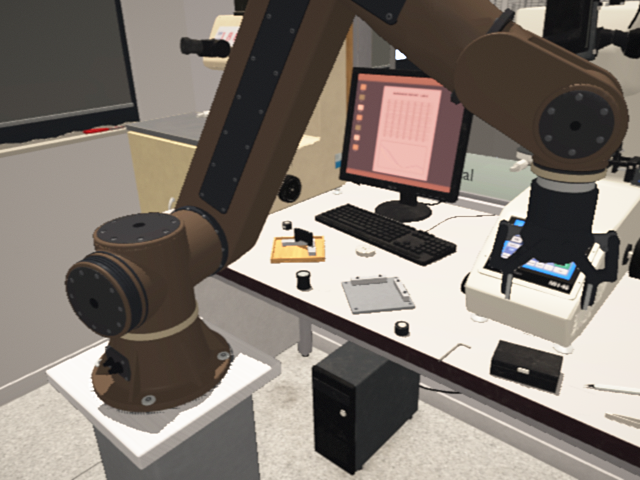

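View pics/side.png

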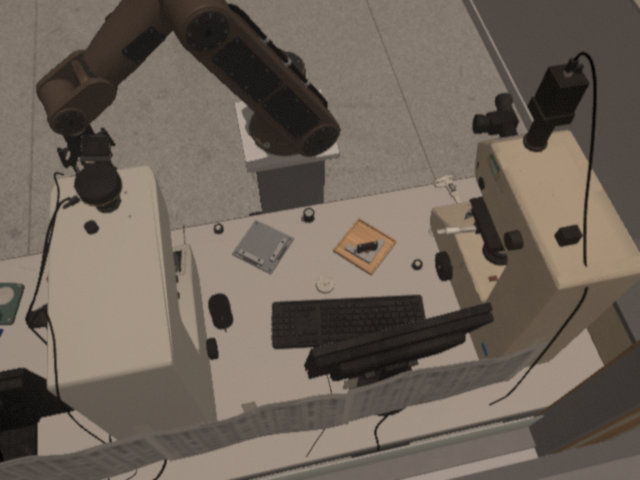

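The square lies in the tray near (0.545, 0.155), shown at about (365,245) in the side view. The jig is near (0.46, -0.15), at about (263,247). I'll raise the arm and look at the jig, then the tray, with the wrist camera.

Request:
step_arm(moves=[[[0,0,-0.05,0,0,0,-1],[0,0,-0.05,0,0,0,-1],[0.04,-0.04,0,0,0,0,-1],[0.04,-0.04,0,0,0,0,-1],[0.04,-0.04,0,0,0,0,-1],[0.04,-0.04,0,0,0,0,-1],[0.04,-0.04,0,0,0,0,-1],[0.04,-0.04,0,0,0,0,-1],[0.04,-0.04,0,0,0,0,-1],[0.02,-0.04,0,0,0,0,-1]]])

```text
time: 2.25
tcp_pos: [0.3929, -0.169, 0.3033]
tool_rot: [0.982, 0.191, 0.0, 0.0]
force: [1.1, 0.4, -0.3]
opening: 0.0858
```

Run:
```python
from h import *
s=read_state(); print(s['tcp_pos'],s['tool_rot'],s['force'])
im,d,W,c=cloud("wrist"); np.savez('w1.npz',im=im,d=d,W=W); cv2.imwrite('pics/w1.png',im)
print(c['fov_y'],-np.array(c['R']).T@np.array(c['t']))
for l in ["square_grip","jig","rail_a"]:
    for b in nets.boxes_of("wrist",l)[:2]:
        u,v=np.clip(np.round(b['uv']).astype(int),0,[639,479]); print(l,round(b['conf'],2),(u,v),np.round(W[v,u],3))
```

```text
[ 0.39285749 -0.16902048  0.3032917 ] [9.81651134e-01 1.90685553e-01 2.23630372e-04 1.47966993e-04] [ 1.12109879  0.41314227 -0.26412412]
68.35619492480267 [ 0.46893724 -0.13806141  0.47388179]
jig 0.92 (np.int64(328), np.int64(130)) [ 0.462 -0.155  0.007]
rail_a 0.9 (np.int64(302), np.int64(95)) [ 0.488 -0.111  0.023]
rail_a 0.72 (np.int64(373), np.int64(114)) [ 0.5   -0.198  0.023]
```

View pics/w1.png

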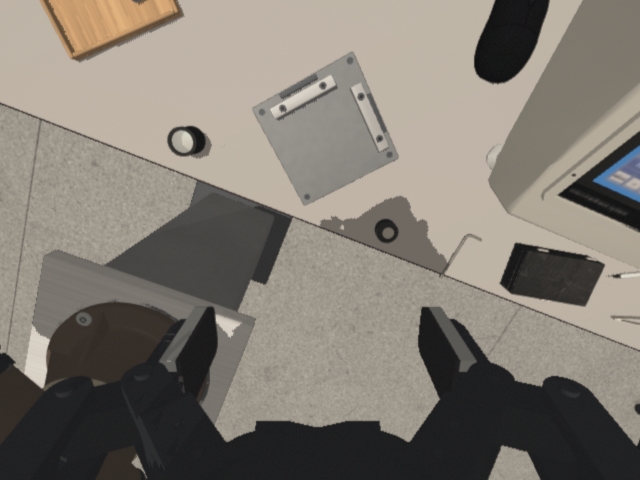

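The jig is clear: plate centred near (328,130), jaw B at (303,97), jaw A at (370,118), open corner at the top. I'll fit its pose, then move to see the tray.

```bash
cat >> h.py <<'E'
def mask_rect(W,sel,lab=None):
    n,L,st,ce=cv2.connectedComponentsWithStats(sel.astype(np.uint8),connectivity=4)
    i=1+np.argmax(st[1:,4]); m=L==i; P=W[m]
    return m,P,cv2.minAreaRect((P[:,:2]*1000).astype(np.float32))
E
python3 - <<'E'
from h import *
z=np.load('w1.npz'); W=z['W']; im=z['im']
reg=np.zeros((480,640),bool); reg[45:210,245:405]=1
table=reg&(np.abs(W[...,2])<.004)
print('table z',np.nanmedian(W[table][:,2]), 'plate z',np.nanmedian(W[125:150,310:340,2]))
m,P,r=mask_rect(W,reg&(W[...,2]>.0045)&(W[...,2]<.03)); print('plate',r,len(P))
for n,(u0,u1,v0,v1) in dict(B=(265,345,70,125),A=(345,395,78,160)).items():
    q=np.zeros_like(reg); q[v0:v1,u0:u1]=1
    m,P,r=mask_rect(W,q&(W[...,2]>.017)); print(n,r,len(P),P[:,2].mean())
E
```

```text
table z -2.9346480291819426e-06 plate z 0.007970325779817749
plate ((457.75128173828125, -155.04373168945312), (140.02162170410156, 140.2149200439453), 49.29539108276367) 12653
B ((485.8544006347656, -111.57513427734375), (14.17609977722168, 83.86949920654297), 49.175201416015625) 894 0.022097094354543413
A ((494.8011779785156, -196.10293579101562), (83.6178207397461, 14.349997520446777), 49.35212707519531) 862 0.022034061113702957
```

Request:
step_arm(moves=[[[0.052,-0.03,0,0,0,0,-1],[0.04,-0.045,0,0,0,0,-1],[0.03,-0.05,0,0,0,0,-1],[0.02,-0.05,0,0,0,0,-1],[0.02,-0.05,0,0,0,0,-1],[0,-0.04,0,0,0,0,-1],[0,0,0,0,0,0,-1],[0,0,0,0,0,0,-1],[0,0,0,0,0,0,-1],[0,0,0,0,0,0,-1]]])

```text
time: 3.7
tcp_pos: [0.4439, 0.1346, 0.3031]
tool_rot: [0.982, 0.189, -0.0, 0.0]
force: [0.0, -0.1, -0.3]
opening: 0.0856
```

Run:
```python
from h import *
s=read_state(); print(s['tcp_pos'],s['tool_rot'],s['qpos'],s['force'],s['torque'])
im,d,W,c=cloud("wrist"); np.savez('w2.npz',im=im,d=d,W=W); cv2.imwrite('pics/w2.png',im)
print(-np.array(c['R']).T@np.array(c['t']))
for l in ["square","square_grip","tray","jig","rail_a"]:
    for b in nets.boxes_of("wrist",l)[:2]:
        u,v=np.clip(np.round(b['uv']).astype(int),0,[639,479]); print(l,round(b['conf'],2),(u,v),np.round(W[v,u],3))
```

```text
[0.44389533 0.134581   0.30313701] [ 9.81889730e-01  1.89453299e-01 -8.63978454e-06  7.43318289e-05] [ 1.51910730e-01  1.57537600e-01  1.78595146e+00 -1.60219173e-04
  1.19811512e+00  1.34155473e+00] [ 0.0250372  -0.10038973 -0.25405344] [ 0.02255142 -0.03161792 -0.03314479]
[0.52012426 0.16533008 0.4736935 ]
square 0.72 (np.int64(342), np.int64(104)) [0.545 0.146 0.057]
square_grip 0.57 (np.int64(341), np.int64(102)) [0.547 0.148 0.055]
tray 0.83 (np.int64(328), np.int64(125)) [0.519 0.151 0.004]
tray 0.56 (np.int64(339), np.int64(100)) [0.548 0.151 0.053]
jig 0.96 (np.int64(515), np.int64(250)) [ 0.462 -0.156  0.009]
rail_a 0.74 (np.int64(497), np.int64(222)) [ 0.489 -0.104  0.021]
rail_a 0.67 (np.int64(556), np.int64(238)) [ 0.499 -0.188  0.023]
```

View pics/w2.png

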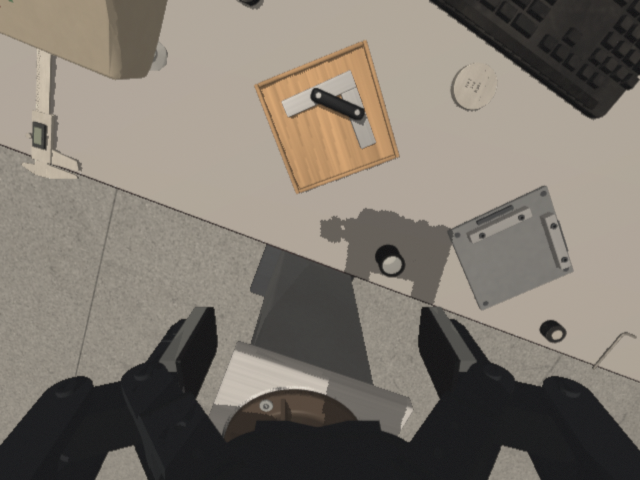

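The tray shows at (328,115), with the square's heel near (353,75) and the handle from (316,95) to (362,113).

Run:
```python
from h import *
z=np.load('w2.npz'); W=z['W']; im=z['im'].astype(int)
reg=np.zeros((480,640),bool); reg[30:200,240:410]=1
Z=W[...,2]
m,P,r=mask_rect(W,reg&(Z>.0035)&(Z<.07)); print('tray',r)
sat=im.max(-1)-im.min(-1)
m,P,r=mask_rect(W,reg&(Z>.045)&(Z<.062)); print('handle',r,len(P),P[:,2].mean())
leg=reg&(Z>.0145)&(Z<.019)&(sat<40)
n,L,st,ce=cv2.connectedComponentsWithStats(leg.astype(np.uint8),connectivity=4)
for i in range(1,n):
    if st[i,4]>60:
        P=W[L==i]; print('leg',cv2.minAreaRect((P[:,:2]*1000).astype(np.float32)),len(P),P[:,2].mean())
P=W[leg]; print('all',cv2.minAreaRect((P[:,:2]*1000).astype(np.float32)))
```

```text
tray ((522.7865600585938, 151.59307861328125), (142.23550415039062, 142.33465576171875), 42.0229377746582)
handle ((543.7357177734375, 150.8316192626953), (63.82523727416992, 14.15750503540039), 89.64778137207031) 761 0.05414865511199708
leg ((538.516845703125, 166.65771484375), (45.630516052246094, 89.61636352539062), 44.21664047241211) 1318 0.016922863168713515
leg ((529.1489868164062, 108.54766845703125), (39.43857955932617, 19.990989685058594), 44.413516998291016) 465 0.016903417344407954
all ((514.4397583007812, 139.3765106201172), (121.45842742919922, 89.47685241699219), 47.61796951293945)
```

Request:
step_arm(moves=[[[0.0493,0.011,0,0,0,0,-1],[0.0494,0.0111,0,0,0,0,-1],[0,0,0.02,0,0,-9.67,-1],[0,0,0.02,0,0,-9.67,-1],[0,0,0.02,0,0,-9.67,-1],[0,0,0.02,0,0,-9.67,-1],[0,0,0.02,0,0,-9.67,-1],[0,0,0.02,0,0,-9.67,-1],[0,0,0.02,0,0,-9.67,-1],[0,0,0,0,0,0,-1]]])

```text
time: 5.25
tcp_pos: [0.5428, 0.1518, 0.1621]
tool_rot: [0.71, 0.704, -0.001, -0.001]
force: [0.9, -0.0, 0.0]
opening: 0.0854
```

Run:
```python
from h import *
s=read_state(); print(s['tcp_pos'],np.degrees(Ro.from_quat(s['tool_rot']).as_matrix()[:2,1]@[1,1j]), np.degrees(np.angle(Ro.from_quat(s['tool_rot']).as_matrix()[:2,1]@[1,1j])),s['qpos'],s['force'])
im,d,W,c=cloud("wrist"); np.savez('w3.npz',im=im,d=d,W=W); cv2.imwrite('pics/w3.png',im)
Z=W[...,2]; reg=(np.abs(W[...,0]-.5437)<.05)&(np.abs(W[...,1]-.1508)<.05)
m,P,r=mask_rect(W,reg&(Z>.045)&(Z<.062)); print('handle',r,len(P),P[:,2].mean())
im=im.astype(int); sat=im.max(-1)-im.min(-1)
reg=(np.abs(W[...,0]-.5437)<.08)&(np.abs(W[...,1]-.1508)<.09)
leg=reg&(Z>.0145)&(Z<.019)&(sat<40)
n,L,st,ce=cv2.connectedComponentsWithStats(leg.astype(np.uint8),connectivity=4)
for i in range(1,n):
    if st[i,4]>150:
        P=W[L==i]; print('leg',cv2.minAreaRect((P[:,:2]*1000).astype(np.float32)),len(P),P[:,2].mean())
```

```text
Traceback (most recent call last):
TypeError: ufunc 'degrees' not supported for the input types, and the inputs could not be safely coerced to any supported types according to the casting rule ''safe''
```

```bash
cat >> h.py <<'E'
def st():
    s=read_state(); M=Ro.from_quat(s['tool_rot']).as_matrix()
    print('t',round(s['time'],2),'tcp',np.round(s['tcp_pos'],4),'yaw_y',round(np.degrees(np.arctan2(M[1,1],M[0,1])),2),'z',np.round(M[:,2],4),'F',np.round(s['force'],2),'T',np.round(s['torque'],3),'op',round(s['opening'],4)); return s,M
E
python3 - <<'E'
from h import *
st()
im,d,W,c=cloud("wrist"); np.savez('w3.npz',im=im,d=d,W=W); cv2.imwrite('pics/w3.png',im)
Z=W[...,2]; reg=(np.abs(W[...,0]-.5437)<.05)&(np.abs(W[...,1]-.1508)<.05)
m,P,r=mask_rect(W,reg&(Z>.045)&(Z<.062)); print('handle',r,len(P),P[:,2].mean())
im=im.astype(int); sat=im.max(-1)-im.min(-1)
reg=(np.abs(W[...,0]-.5437)<.08)&(np.abs(W[...,1]-.1508)<.09)
leg=reg&(Z>.0145)&(Z<.019)&(sat<40)
n,L,stt,ce=cv2.connectedComponentsWithStats(leg.astype(np.uint8),connectivity=4)
for i in range(1,n):
    if stt[i,4]>150:
        P=W[L==i]; print('leg',cv2.minAreaRect((P[:,:2]*1000).astype(np.float32)),len(P),P[:,2].mean())
E
```

```text
t 5.25 tcp [0.5428 0.1518 0.1621] yaw_y -0.44 z [-2.5e-03 -5.0e-04 -1.0e+00] F [ 0.9  -0.04  0.  ] T [ 0.006 -0.004 -0.038] op 0.0854
handle ((544.1566772460938, 151.6300048828125), (62.82401657104492, 13.667024612426758), 89.47279357910156) 1244 0.05407858388337761
leg ((538.2371826171875, 166.13906860351562), (47.06269073486328, 89.56311798095703), 44.25178146362305) 2291 0.01688807962951432
leg ((528.7362060546875, 107.80168151855469), (38.022125244140625, 20.048973083496094), 45.700992584228516) 592 0.01678070932782678
```

Request:
step_arm(moves=[[[-0.0004,0.0012,0.04,0,0,0,-1],[0,0,0.04,0,0,0,-1],[0,0,0.03,0,0,0,-1],[0,0,0.02,0,0,0,-1],[0,0,0.006,0,0,0,-1],[0,0,0,0,0,0,-0.4],[0,0,0,0,0,0,0.2],[0,0,0,0,0,0,0.6],[0,0,0,0,0,0,1],[0,0,0,0,0,0,1]]])

```text
time: 6.55
tcp_pos: [0.5446, 0.1514, 0.0274]
tool_rot: [0.709, 0.705, 0.0, 0.0]
force: [1.2, -0.8, -0.6]
opening: 0.0004
```

Request:
step_arm(moves=[[[0,0,0,0,0,0,1],[0,0,0,0,0,0,1],[0,0,0,0,0,0,1],[0,0,0,0,0,0,1],[0,0,0,0,0,0,1],[0,0,-0.005,0,0,0,1],[0,0,-0.015,0,0,0,1],[0,0,-0.02,0,0,0,1],[0,0,-0.02,0,0,0,1],[0,0,0,0,0,0,1]]])

```text
time: 7.8
tcp_pos: [0.5454, 0.1515, 0.0892]
tool_rot: [0.709, 0.705, 0.001, 0.001]
force: [-0.7, -0.6, -0.5]
opening: 0.0001
```

Run:
```python
from h import *
st()
im,d,W,c=cloud("wrist"); np.savez('w4.npz',im=im,d=d,W=W); cv2.imwrite('pics/w4.png',im)
```

```text
t 7.8 tcp [0.5454 0.1515 0.0892] yaw_y -0.38 z [ 3.5e-03  5.0e-04 -1.0e+00] F [-0.73 -0.55 -0.46] T [-0.013 -0.022 -0.089] op 0.0001
```

View pics/w4.png

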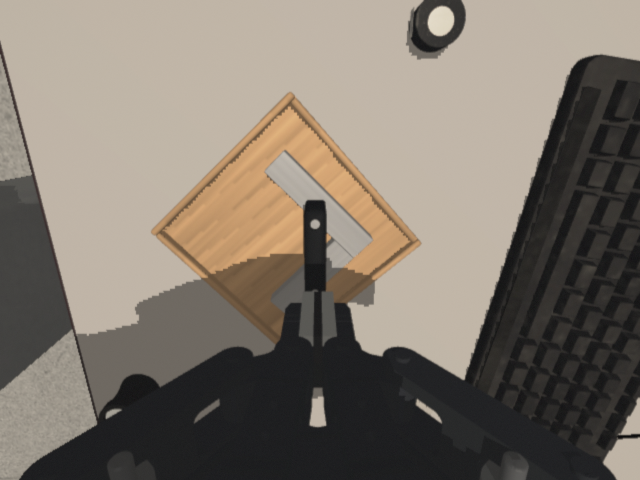

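The fingers closed on nothing (opening 0). The handle is still at image (315,245). I'll measure again.

Run:
```python
from h import *
for f in ['w3.npz','w4.npz']:
    z=np.load(f); W=z['W']; Z=W[...,2]
    reg=(np.abs(W[...,0]-.5437)<.06)&(np.abs(W[...,1]-.1508)<.08)
    m,P,r=mask_rect(W,reg&(Z>.045)&(Z<.062)); print('handle',r,len(P),np.median(P[:,2]),P[:,1].min(),P[:,1].max())
    v,u=np.nonzero(m); print(u.min(),u.max(),v.min(),v.max())
for n in ['side']:
    im,d,W,c=cloud(n); cv2.imwrite('pics/s2.png',cv2.resize(im[190:300,300:440],None,fx=5,fy=5,interpolation=2))
```

```text
handle ((544.1566772460938, 151.6300048828125), (62.82401657104492, 13.667024612426758), 89.47279357910156) 1244 0.05438705401988448 0.12026632740782259 0.18302795115849763
311 327 186 260
handle ((544.2177124023438, 155.34971618652344), (55.4581413269043, 13.945577621459961), 89.19171905517578) 1857 0.0543966564795504 0.12752831999108413 0.18308642384409413
304 326 206 291
```

View pics/s2.png

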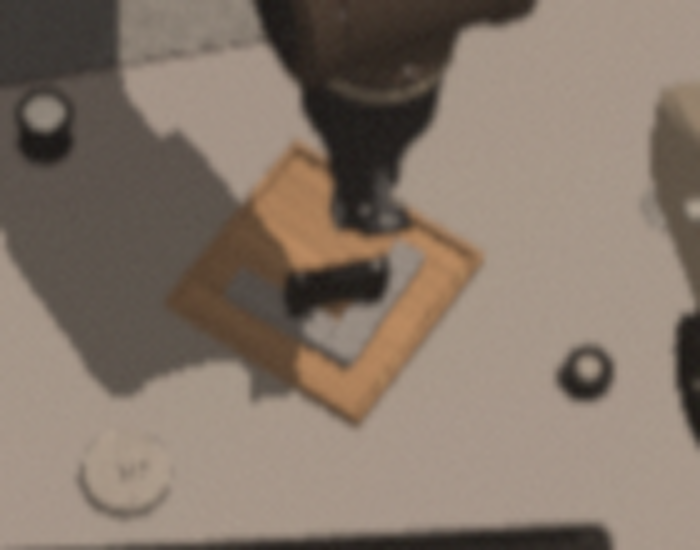

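Run:
```python
from h import *
s,M=st(); c=calibration("wrist"); f,cx,cy=K(c); R=np.array(c['R']);t=np.array(c['t'])
print('cam',-R.T@t,'axis',R[2],cx,cy)
def pj(X): p=R@X+t; return np.round(p[:2]/p[2]*f+[cx,cy],1),round(p[2],3)
for dz in [0,.01,.019]: print(dz,pj(s['tcp_pos']-M[:,2]*dz))
z=np.load('w4.npz'); W=z['W']; d=z['d']
for v in range(270,390,10): print(v,[(u,np.round(W[v,u],3).tolist()) for u in (305,318,330)])
```

```text
t 7.9 tcp [0.5444 0.1514 0.0873] yaw_y -0.38 z [ 4.e-04 -0.e+00 -1.e+00] F [ 0.72 -0.61  0.1 ] T [-0.038  0.008 -0.031] op 0.0002
cam [0.54514574 0.23352146 0.25789521] axis [-0.00165994 -0.3176856  -0.94819466] 317.37726929350373 238.1684828532971
0 (array([316.9, 282.7]), np.float64(0.188))
0.01 (array([316.9, 291.4]), np.float64(0.178))
0.019 (array([316.8, 300. ]), np.float64(0.17))
270 [(305, [0.538, 0.143, 0.053]), (318, [0.546, 0.144, 0.055]), (330, [0.555, 0.127, 0.017])]
280 [(305, [0.538, 0.136, 0.052]), (318, [0.546, 0.137, 0.055]), (330, [0.556, 0.113, 0.005])]
290 [(305, [0.538, 0.129, 0.052]), (318, [0.546, 0.13, 0.055]), (330, [0.556, 0.104, 0.004])]
300 [(305, [0.54, 0.163, 0.129]), (318, [0.546, 0.163, 0.129]), (330, [0.551, 0.162, 0.128])]
310 [(305, [0.541, 0.163, 0.137]), (318, [0.546, 0.162, 0.136]), (330, [0.55, 0.163, 0.138])]
320 [(305, [0.541, 0.163, 0.144]), (318, [0.546, 0.163, 0.144]), (330, [0.55, 0.163, 0.144])]
330 [(305, [0.541, 0.163, 0.151]), (318, [0.546, 0.163, 0.151]), (330, [0.55, 0.163, 0.151])]
340 [(305, [0.541, 0.164, 0.159]), (318, [0.546, 0.161, 0.154]), (330, [0.55, 0.164, 0.159])]
350 [(305, [0.541, 0.164, 0.164]), (318, [0.546, 0.157, 0.154]), (330, [0.549, 0.163, 0.164])]
360 [(305, [0.542, 0.163, 0.168]), (318, [0.546, 0.153, 0.155]), (330, [0.549, 0.164, 0.169])]
370 [(305, [0.542, 0.164, 0.174]), (318, [0.546, 0.149, 0.155]), (330, [0.549, 0.163, 0.172])]
380 [(305, [0.542, 0.163, 0.177]), (318, [0.546, 0.144, 0.155]), (330, [0.549, 0.163, 0.177])]
```

The fingertips appear in depth at z≈0.125, but the reported TCP is at 0.087. That offset of about 38 mm explains why the grasp closed above the handle. I'll check the tip's height with the other cameras.

Run:
```python
from h import *
s,M=st()
for n in ['wrist','side','scene']:
    im,d,W,c=cloud(n); X=W
    reg=(np.abs(X[...,0]-s['tcp_pos'][0])<.016)&(np.abs(X[...,1]-s['tcp_pos'][1])<.016)&(X[...,2]>.06)
    z=np.sort(X[reg][:,2]); print(n,reg.sum(),np.round(z[[0,1,3,6,12,len(z)//2]],4) if len(z)>20 else z)
    c=calibration(n); f,cx,cy=K(c); R=np.array(c['R']);t=np.array(c['t'])
    for dz in (0,.038): p=R@(s['tcp_pos']+[0,0,dz])+t; u,v=np.round(p[:2]/p[2]*f+[cx,cy]).astype(int); print(u,v,np.round(W[v,u],3),im[v,u])
    if n!='wrist': cv2.imwrite(f'pics/t_{n}.png',cv2.resize(im[v-60:v+60,u-80:u+80],None,fx=5,fy=5,interpolation=2))
```

```text
t 7.9 tcp [0.5444 0.1514 0.0873] yaw_y -0.38 z [ 4.e-04 -0.e+00 -1.e+00] F [ 0.72 -0.61  0.1 ] T [-0.038  0.008 -0.031] op 0.0002
wrist 10877 [0.1189 0.1189 0.1192 0.1193 0.1196 0.1666]
317 283 [0.544 0.135 0.054] [24 23 24]
317 322 [0.545 0.163 0.144] [29 29 30]
side 166 [0.0604 0.119  0.1213 0.1273 0.1406 0.4109]
368 238 [ 0.497  0.172 -0.002] [ 89 125 168]
369 231 [0.564 0.144 0.161] [35 38 41]
scene 372 [0.117  0.1171 0.1178 0.119  0.1223 0.1708]
302 219 [0.701 0.303 0.001] [232 240 246]
302 205 [0.536 0.141 0.131] [ 96  98 100]
```

View pics/t_scene.png

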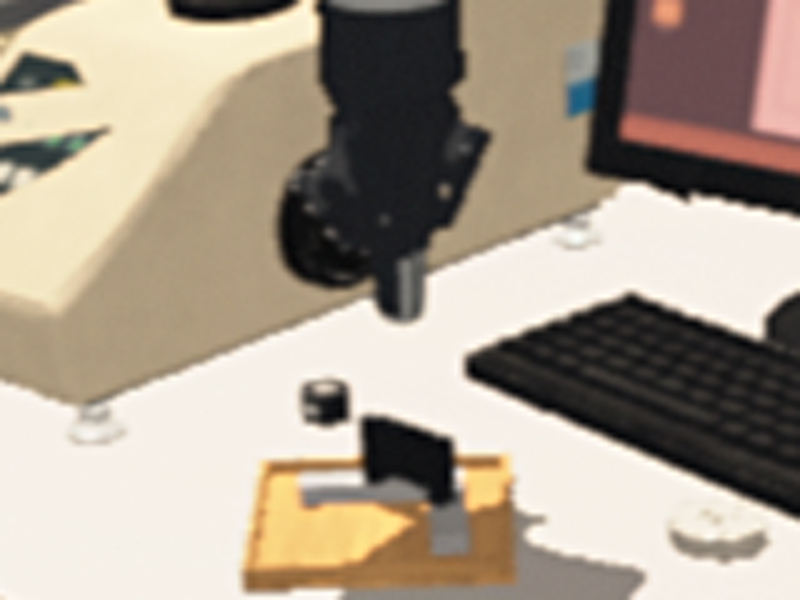

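All three cameras put the fingertips at z≈0.118, which is 31 mm above the reported TCP. X and y agree. I'll reopen and descend with that correction.

Request:
step_arm(moves=[[[0,0,0,0,0,0,-1],[0,0,0,0,0,0,-1],[0,0,0,0,0,0,-1],[0,0,0,0,0,0,-1],[0,0,0,0,0,0,-1],[0,0,0.03,0,0,0,-1],[0,0,0.03,0,0,0,-1],[0,0,0.02,0,0,0,-1],[0,0,0.01,0,0,0,-1],[0,0,0,0,0,0,-1]]])

```text
time: 9.3
tcp_pos: [0.5444, 0.1514, -0.0031]
tool_rot: [0.709, 0.705, -0.0, -0.0]
force: [-0.2, 0.5, 0.4]
opening: 0.0849
```

Run:
```python
from h import *
s,M=st()
for n in ['wrist','scene']:
    im,d,X,c=cloud(n)
    for sg in (-1,1):
        reg=(sg*(X[...,0]-s['tcp_pos'][0])>.03)&(sg*(X[...,0]-s['tcp_pos'][0])<.06)&(np.abs(X[...,1]-s['tcp_pos'][1])<.014)&(X[...,2]>.025)&(X[...,2]<.12)
        z=np.sort(X[reg][:,2]); print(n,sg,reg.sum(),np.round(z[:8:2],4),np.round(np.median(X[reg],0),4))
```

```text
t 9.3 tcp [ 0.5444  0.1514 -0.0031] yaw_y -0.38 z [-7.e-04 -2.e-04 -1.e+00] F [-0.17  0.51  0.37] T [-0.015 -0.033 -0.016] op 0.0849
wrist -1 9474 [0.0374 0.0377 0.0378 0.0379] [0.4973 0.1594 0.0871]
wrist 1 8850 [0.0377 0.038  0.0381 0.0384] [0.5915 0.1588 0.0851]
scene -1 188 [0.0388 0.0409 0.0425 0.0435] [0.496  0.1454 0.0741]
scene 1 165 [0.0404 0.0419 0.0426 0.0439] [0.5884 0.1471 0.0715]
```

Request:
step_arm(moves=[[[0,0,0,0,0,0,-0.5],[0,0,0,0,0,0,0],[0,0,0,0,0,0,0.4],[0,0,0,0,0,0,0.7],[0,0,0,0,0,0,1],[0,0,0,0,0,0,1],[0,0,0,0,0,0,1],[0,0,0,0,0,0,1],[0,0,0,0,0,0,1],[0,0,0,0,0,0,1]]])

```text
time: 10.65
tcp_pos: [0.5446, 0.1514, -0.0026]
tool_rot: [0.709, 0.705, 0.0, 0.0]
force: [-0.9, -0.4, 5.9]
opening: 0.0129
```

Request:
step_arm(moves=[[[0,0,-0.005,0,0,0,1],[0,0,-0.01,0,0,0,1],[0,0,-0.02,0,0,0,1],[0,0,-0.02,0,0,0,1],[0,0,-0.02,0,0,0,1],[0,0,-0.015,0,0,0,1],[0,0,0,0,0,0,1],[0,0,0,0,0,0,1],[0,0,0,0,0,0,1],[0,0,0,0,0,0,1]]])

```text
time: 11.9
tcp_pos: [0.5444, 0.1513, 0.0866]
tool_rot: [0.709, 0.705, -0.0, -0.0]
force: [-0.6, -0.4, -2.3]
opening: 0.013
```

```bash
cat >> h.py <<'E'
def sq(zt):
    """square in grip: leg top near zt; returns leg rects"""
    s,M=st(); im,d,W,c=cloud("wrist"); Z=W[...,2]; x,y,_=s['tcp_pos']
    reg=(np.abs(W[...,0]-x)<.08)&(np.abs(W[...,1]-y)<.09)&(np.abs(Z-zt)<.006)
    n,L,S,ce=cv2.connectedComponentsWithStats(reg.astype(np.uint8),connectivity=4)
    for i in range(1,n):
        if S[i,4]>300:
            P=W[L==i]; A=np.c_[P[:,:2]-P[:,:2].mean(0),np.ones(len(P))]; g=np.linalg.lstsq(A,P[:,2],rcond=None)[0]
            print('leg',cv2.minAreaRect((P[:,:2]*1000).astype(np.float32)),len(P),'z+slope',np.round(g[[2,0,1]],4),S[i,:4])
    return im,W
E
python3 - <<'E'
from h import *
im,W=sq(.107); cv2.imwrite('pics/w5.png',im)
E
```

```text
t 11.9 tcp [0.5444 0.1513 0.0866] yaw_y -0.38 z [-9.e-04 -3.e-04 -1.e+00] F [-0.58 -0.4  -2.31] T [-0.02  -0.064 -0.002] op 0.013
leg ((548.1874389648438, 175.37808227539062), (22.3847713470459, 90.22964477539062), 43.45930480957031) 7176 z+slope [ 0.106  -0.0249 -0.0238] [238 167 167 163]
```

View pics/w5.png

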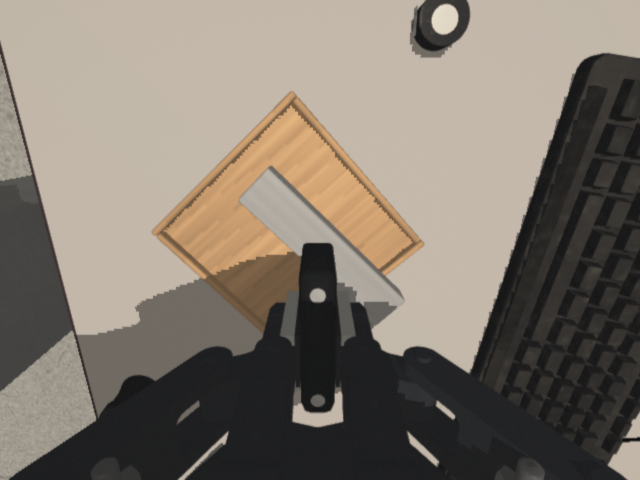

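The square is held (opening 13 mm) and lifted clear, with its visible leg running from (255,185) to (390,300). I'll check its tilt robustly and confirm the plan to the jig.

```bash
cat >> h.py <<'E'
def tilt(W,zt,x,y):
    Z=W[...,2]
    reg=(np.abs(W[...,0]-x)<.08)&(np.abs(W[...,1]-y)<.09)&(np.abs(Z-zt)<.006)
    n,L,S,ce=cv2.connectedComponentsWithStats(reg.astype(np.uint8),connectivity=4)
    m=cv2.erode((L==1+np.argmax(S[1:,4])).astype(np.uint8),np.ones((7,7)))>0
    P=W[m]; k=np.ones(len(P),bool); c0=P[:,:2].mean(0)
    for _ in range(6):
        g=np.linalg.lstsq(np.c_[P[k][:,:2]-c0,np.ones(k.sum())],P[k][:,2],rcond=None)[0]
        r=P[:,2]-np.c_[P[:,:2]-c0,np.ones(len(P))]@g; k=abs(r)<max(.0006,2*np.median(abs(r)))
    print('plane z at',np.round(c0,4),np.round(g[2],4),'slopes',np.round(g[:2],4),k.sum(),len(P),'res',np.std(r[k]).round(5))
    m2=L==1+np.argmax(S[1:,4]); Q=W[m2]; r=Q[:,2]-np.c_[Q[:,:2]-c0,np.ones(len(Q))]@g; Q=Q[abs(r)<.001]
    print('top rect',cv2.minAreaRect((Q[:,:2]*1000).astype(np.float32)),len(Q))
E
python3 - <<'E'
from h import *
s,M=st(); im,d,W,c=cloud('wrist'); np.savez('w5.npz',im=im,d=d,W=W)
tilt(W,.107,*s['tcp_pos'][:2])
E
```

```text
t 11.95 tcp [0.5444 0.1514 0.0867] yaw_y -0.38 z [-7.e-04 -2.e-04 -1.e+00] F [-0.6  -0.6  -2.85] T [ 0.031 -0.03   0.012] op 0.0127
plane z at [0.5453 0.1808] 0.1062 slopes [0.0002 0.0024] 3430 4191 res 0.00042
top rect ((548.6314086914062, 175.51199340820312), (22.079303741455078, 90.10101318359375), 43.23877716064453) 6050
```

The square is level in the grip, and its underside is about 7.5 mm above the reported TCP z. Next is the transfer to above the jig.

Request:
step_arm(moves=[[[-0.02,-0.0047,0,0,0,0,1],[-0.04,-0.0094,0,0,0,0,1],[-0.05,-0.0117,0,0,0,0,1],[-0.05,-0.0117,0,0,0,0,1],[-0.05,-0.0117,0,0,0,0,1],[-0.05,-0.0117,0,0,0,0,1],[-0.03,-0.007,0,0,0,0,1],[-0.018,-0.0042,0,0,0,0,1],[0,0,0,0,0,-4.7,1],[0,0,0,0,0,0,1]]])

```text
time: 13.25
tcp_pos: [0.4701, -0.1562, 0.0872]
tool_rot: [0.68, 0.733, -0.0, -0.0]
force: [1.2, 0.1, -3.1]
opening: 0.0128
```

Request:
step_arm(moves=[[[0,0,0.02,0,0,0,1],[0,0,0.02,0,0,0,1],[0,0,0.01,0,0,0,1],[0,0,0,0,0,0,1],[0,0,0,0,0,0,1],[0,0,0,0,0,0,1],[0,0,0,0,0,0,1],[0,0,0,0,0,0,1],[0,0,0,0,0,0,1],[0,0,0,0,0,0,1]]])

```text
time: 14.5
tcp_pos: [0.4704, -0.1561, 0.0372]
tool_rot: [0.68, 0.733, -0.0, 0.0]
force: [0.3, 0.6, -3.6]
opening: 0.0131
```

Run:
```python
from h import *
s,M=st(); im,d,W,c=cloud('wrist'); np.savez('w6.npz',im=im,d=d,W=W); cv2.imwrite('pics/w6.png',im)
tilt(W,s['tcp_pos'][2]+.0195,*s['tcp_pos'][:2])
```

```text
t 14.5 tcp [ 0.4704 -0.1561  0.0372] yaw_y 4.32 z [ 1.e-04 -1.e-04 -1.e+00] F [ 0.3   0.56 -3.62] T [-0.014 -0.037  0.005] op 0.0131
plane z at [ 0.4708 -0.1281] 0.0567 slopes [0.003  0.0032] 3699 4521 res 0.0004
top rect ((472.465087890625, -131.58531188964844), (22.187274932861328, 90.1215591430664), 47.932743072509766) 6121
```

View pics/w6.png

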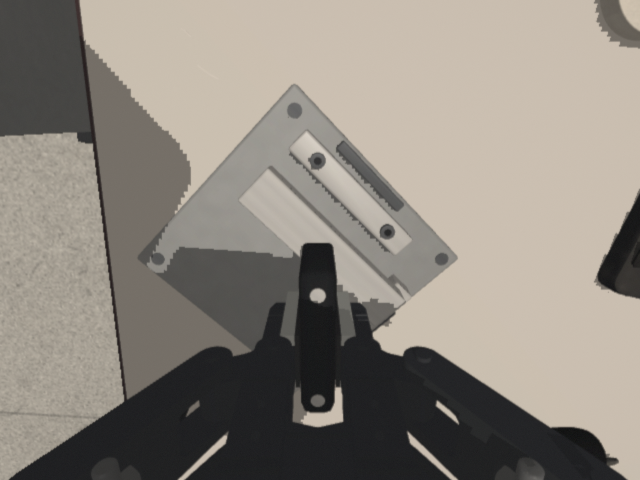

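```bash
cat > edge.py <<'E'
from h import *
def edges(W,zleg,s,M):
    a=np.radians(-40.7); X=np.array([np.cos(a),np.sin(a)]); Y=np.array([-X[1],X[0]]); c=np.array([.45775,-.15504])
    Q=W[...,:2]-c; jx,jy,Z=Q@X*1e3,Q@Y*1e3,W[...,2]
    o=(s['tcp_pos'][:2]-c); print('tcp in jig',(o@X*1e3).round(2),(o@Y*1e3).round(2))
    def ln(sel,mode,lo,hi,nm):
        xs,ys=[],[]
        for b in np.arange(lo,hi,2):
            k=sel&(jx>b)&(jx<b+2)
            if k.sum()>8: xs.append(b+1); ys.append(np.percentile(jy[k],mode))
        xs,ys=np.array(xs),np.array(ys); k=np.ones(len(xs),bool)
        for _ in range(4): p=np.polyfit(xs[k],ys[k],1); r=abs(ys-np.polyval(p,xs)); k=r<max(.5,2*np.median(r))
        print(nm,'slope deg',np.degrees(np.arctan(p[0])).round(2),'y at x=0',p[1].round(2),'n',k.sum(),'res',r[k].std().round(2))
    leg=(abs(Z-zleg)<.0012)
    ln(leg&(abs(jy-30)<25),97,-40,20,'leg outer'); ln(leg&(abs(jy-30)<25),3,-40,-5,'leg inner')
    jb=(abs(Z-.022)<.0012)&(jy>35)&(jy<70)
    ln(jb,3,-46,30,'B inner'); ln(jb,97,-46,30,'B outer')
    pl=(abs(Z-.008)<.002)&(jx<75)&(jy>40)&(jy<80); ln(pl,99,-60,60,'plate +y')
    tb=abs(Z)<.1
E
python3 - <<'E'
from edge import *
s,M=st(); W=np.load('w6.npz')['W']
edges(W,.0567,s,M)
E
```

```text
t 14.55 tcp [ 0.4704 -0.1561  0.0372] yaw_y 4.32 z [ 0.e+00 -1.e-04 -1.e+00] F [ 0.83 -0.41 -3.01] T [-0.054  0.011  0.042] op 0.0135
tcp in jig 10.32 7.42
leg outer slope deg 0.09 y at x=0 36.86 n 30 res 0.07
leg inner slope deg -0.3 y at x=0 18.06 n 15 res 0.09
B inner slope deg 0.08 y at x=0 45.36 n 38 res 0.1
B outer slope deg -0.1 y at x=0 57.99 n 37 res 0.1
plate +y slope deg -0.09 y at x=0 69.91 n 60 res 0.11
```

The square is parallel to jaw B within 0.1°, with gaps of about 7.4 mm to B and 7.5 mm to A. I'll lower it to about 2.5 mm above the plate and close most of the gap.

Request:
step_arm(moves=[[[0,0,0.012,0,0,0,1],[0,0,0.01,0,0,0,1],[0,0,0.007,0,0,0,1],[0,0,0.005,0,0,0,1],[0,0,0,0,0,0,1],[0,0.002,0,0,0,0,1],[0,0.002,0,0,0,0,1],[0,0.002,0,0,0,0,1],[0,0.001,0,0,0,0,1],[0,0,0,0,0,0,1]]])

```text
time: 15.8
tcp_pos: [0.4775, -0.1556, 0.0032]
tool_rot: [0.68, 0.733, -0.0, 0.0]
force: [-0.2, -0.5, -2.6]
opening: 0.0132
```

Run:
```python
from edge import *
s,M=st(); im,d,W,c=cloud('wrist'); np.savez('w7.npz',im=im,d=d,W=W)
z=s['tcp_pos'][2]+.0195
tilt(W,z,*s['tcp_pos'][:2])
Z=W[...,2]; edges(W,z,s,M)
sc=cloud('scene'); np.savez('sc7.npz',im=sc[0],W=sc[2])
```

```text
t 15.8 tcp [ 0.4775 -0.1556  0.0032] yaw_y 4.33 z [ 1.e-04 -1.e-04 -1.e+00] F [-0.25 -0.5  -2.61] T [0.011 0.049 0.07 ] op 0.0132
plane z at [ 0.4809 -0.1314] 0.0226 slopes [0.0049 0.0121] 3940 4869 res 0.00044
top rect ((485.468505859375, -136.80821228027344), (25.473390579223633, 107.22853088378906), 45.577510833740234) 6602
tcp in jig 15.33 12.44
leg outer slope deg 0.45 y at x=0 54.14 n 26 res 0.13
leg inner slope deg 0.29 y at x=0 23.48 n 17 res 0.08
B inner slope deg -0.01 y at x=0 35.84 n 33 res 0.12
B outer slope deg -0.08 y at x=0 57.87 n 38 res 0.09
plate +y slope deg -0.06 y at x=0 69.95 n 60 res 0.1
```

Request:
step_arm(moves=[[[0,0.0005,0,0,0,0,1],[0,0.0005,0,0,0,0,1],[0,0.0005,0,0,0,0,1],[0,0.0003,0,0,0,0,1],[0,0.0002,0,0,0,0,1],[0,0,0,0,0,0,1],[0,0,0,0,0,0,1],[0,0,0,0,0,0,1],[0,0,0,0,0,0,1],[0,0,0,0,0,0,1]]])

```text
time: 17.15
tcp_pos: [0.4794, -0.1554, 0.0032]
tool_rot: [0.68, 0.733, -0.0, 0.0]
force: [-0.3, 0.0, -3.2]
opening: 0.013
```

Request:
step_arm(moves=[[[0,0.0002,0,0,0,0,1],[0,0.0002,0,0,0,0,1],[0,0.0001,0,0,0,0,1],[0,0.0001,0,0,0,0,1],[0,0,0,0,0,0,1],[0,0,0,0,0,0,1],[0,0,0,0,0,0,1],[0,0,0,0,0,0,1],[0,0,0,0,0,0,1],[0,0,0,0,0,0,1]]])

```text
time: 18.4
tcp_pos: [0.48, -0.1554, 0.0032]
tool_rot: [0.68, 0.733, -0.0, 0.0]
force: [-0.4, 0.4, -2.4]
opening: 0.013
```

```bash
cat >> edge.py <<'E'
def jf():
    s,M=st(); a=np.radians(-40.7); X=np.array([np.cos(a),np.sin(a)]); Y=np.array([-X[1],X[0]]); c=np.array([.45775,-.15504])
    o=(s['tcp_pos'][:2]-c)*1e3; F=s['force'][:2]; print('jig xy',(o@X).round(2),(o@Y).round(2),'F on tool jig x,y',(F@X).round(2),(F@Y).round(2),'=> press A,B (before zero)')
E
python3 -c "
from edge import *
jf()"
```

```text
t 18.4 tcp [ 0.48   -0.1554  0.0032] yaw_y 4.32 z [ 0.e+00 -1.e-04 -1.e+00] F [-0.45  0.39 -2.45] T [-0.026  0.015 -0.067] op 0.013
jig xy 17.08 14.22 F on tool jig x,y -0.59 0.0 => press A,B (before zero)
```

Request:
step_arm(moves=[[[0,0.0002,0,0,0,0,1],[0,0.0002,0,0,0,0,1],[0,0.0001,0,0,0,0,1],[0,0.0001,0,0,0,0,1],[0,0,0,0,0,0,1],[0,0,0,0,0,0,1],[0,0,0,0,0,0,1],[0,0,0,0,0,0,1],[0,0,0,0,0,0,1],[0,0,0,0,0,0,1]]])

```text
time: 19.65
tcp_pos: [0.4806, -0.1554, 0.0032]
tool_rot: [0.68, 0.733, -0.0, 0.0]
force: [-0.4, -0.1, -2.2]
opening: 0.0129
```

```bash
python3 -c "
from edge import *
jf()"
```

```text
t 19.65 tcp [ 0.4806 -0.1554  0.0032] yaw_y 4.32 z [-0.e+00 -1.e-04 -1.e+00] F [-0.41 -0.06 -2.18] T [-0.011 -0.03  -0.002] op 0.0129
jig xy 17.5 14.63 F on tool jig x,y -0.27 -0.31 => press A,B (before zero)
```

Request:
step_arm(moves=[[[0,0.0002,0,0,0,0,1],[0,0.0002,0,0,0,0,1],[0,0.0001,0,0,0,0,1],[0,0.0001,0,0,0,0,1],[0,0,0,0,0,0,1],[0,0,0,0,0,0,1],[0,0,0,0,0,0,1],[0,0,0,0,0,0,1],[0,0,0,0,0,0,1],[0,0,0,0,0,0,1]]])

```text
time: 20.9
tcp_pos: [0.4807, -0.1553, 0.0031]
tool_rot: [0.68, 0.733, -0.0, -0.0]
force: [-4.3, -2.6, -1.1]
opening: 0.0133
```

```bash
python3 -c "
from edge import *
jf()"
```

```text
t 20.9 tcp [ 0.4807 -0.1553  0.0031] yaw_y 4.32 z [-9.e-04  2.e-04 -1.e+00] F [-4.3  -2.58 -1.12] T [-0.362  0.885 -0.026] op 0.0133
jig xy 17.58 14.82 F on tool jig x,y -1.58 -4.76 => press A,B (before zero)
```

Request:
step_arm(moves=[[[-0.0001,0.0001,0,0,0,0,1],[-0.0001,0.0001,0,0,0,0,1],[0,0,0,0,0,0,1],[0,0,0,0,0,0,1],[0,0,0,0,0,0,1],[0,0,0,0,0,0,1],[0,0,0,0,0,0,1],[0,0,0,0,0,0,1],[0,0,0,0,0,0,1],[0,0,0,0,0,0,1]]])

```text
time: 22.15
tcp_pos: [0.4808, -0.1553, 0.0031]
tool_rot: [0.68, 0.733, -0.0, -0.001]
force: [-5.4, -0.8, -0.4]
opening: 0.0127
```

```bash
python3 -c "
from edge import *
jf()"
```

```text
t 22.15 tcp [ 0.4808 -0.1553  0.0031] yaw_y 4.32 z [-1.2e-03  4.0e-04 -1.0e+00] F [-5.43 -0.84 -0.4 ] T [-0.159  0.977 -0.03 ] op 0.0127
jig xy 17.63 14.84 F on tool jig x,y -3.57 -4.17 => press A,B (before zero)
```

Request:
step_arm(moves=[[[0,0.0001,0,0,0,0,1],[-0.0001,0.0001,0,0,0,0,1],[0,0.0001,0,0,0,0,1],[0,0.0001,0,0,0,0,1],[0,0,0,0,0,0,1],[0,0,0,0,0,0,1],[0,0,0,0,0,0,1],[0,0,0,0,0,0,1],[0,0,0,0,0,0,1],[0,0,0,0,0,0,1]]])

```text
time: 23.4
tcp_pos: [0.4808, -0.1553, 0.0031]
tool_rot: [0.68, 0.733, -0.0, -0.001]
force: [-7.1, -1.4, 0.7]
opening: 0.0131
```

```bash
python3 -c "
from edge import *
jf()"
```

```text
t 23.4 tcp [ 0.4808 -0.1553  0.0031] yaw_y 4.32 z [-2.1e-03  8.0e-04 -1.0e+00] F [-7.09 -1.4   0.74] T [-0.221  1.263 -0.043] op 0.0131
jig xy 17.59 14.83 F on tool jig x,y -4.46 -5.69 => press A,B (before zero)
```

Request:
step_arm(moves=[[[0,0.0002,0,0,0,0,1],[-0.0001,0.0002,0,0,0,0,1],[0,0.0002,0,0,0,0,1],[-0.0001,0.0002,0,0,0,0,1],[0,0,0,0,0,0,1],[0,0,0,0,0,0,1],[0,0,0,0,0,0,1],[0,0,0,0,0,0,1],[0,0,0,0,0,0,1],[0,0,0,0,0,0,1]]])

```text
time: 24.65
tcp_pos: [0.4808, -0.1552, 0.0031]
tool_rot: [0.68, 0.733, -0.001, -0.002]
force: [-11.0, -2.8, 3.2]
opening: 0.0134
```

```bash
python3 -c "
from edge import *
jf()
im,d,W,c=cloud('wrist'); np.savez('w8.npz',im=im,d=d,W=W); cv2.imwrite('pics/w8.png',im)
s=read_state(); Z=W[...,2].copy()
a=np.radians(-40.7); X=np.array([np.cos(a),np.sin(a)]); Y=np.array([-X[1],X[0]]); Q=(W[...,:2]-[.45775,-.15504]); 
jx,jy=Q@X*1e3,Q@Y*1e3
k=(jx>-40)&(jx<2)&(jy>27)&(jy<43)&(abs(Z-.0226)<.005); P=np.c_[jx[k]/1e3,jy[k]/1e3,np.ones(k.sum())]
g=np.linalg.lstsq(P,Z[k],rcond=None)[0]; print('leg top slopes jig x,y',g[:2].round(4),'mean z',Z[k].mean().round(4),k.sum())
"
```

```text
t 24.65 tcp [ 0.4808 -0.1552  0.0031] yaw_y 4.33 z [-0.0037  0.0013 -1.    ] F [-11.03  -2.79   3.23] T [-0.364  1.946 -0.101] op 0.0134
jig xy 17.55 14.89 F on tool jig x,y -6.54 -9.31 => press A,B (before zero)
leg top slopes jig x,y [ 0.0055 -0.0039] mean z 0.0227 3052
```

Request:
step_arm(moves=[[[-0.0001,0.0001,0,0,0,0,1],[-0.0001,0.0001,0,0,0,0,1],[-0.0001,0.0001,0,0,0,0,1],[0,0,0,0,0,0,1],[0,0,0,0,0,0,1],[0,0,0,0,0,0,1],[0,0,0,0,0,0,1],[0,0,0,0,0,0,1],[0,0,0,0,0,0,1],[0,0,0,0,0,0,1]]])

```text
time: 25.95
tcp_pos: [0.4808, -0.1552, 0.003]
tool_rot: [0.68, 0.733, -0.001, -0.002]
force: [-11.9, -0.5, 4.1]
opening: 0.013
```

```bash
python3 -c "
from edge import *
jf()"
```

```text
t 25.95 tcp [ 0.4808 -0.1552  0.003 ] yaw_y 4.33 z [-0.0045  0.0018 -1.    ] F [-11.9   -0.49   4.05] T [-0.145  2.053 -0.039] op 0.013
jig xy 17.57 14.88 F on tool jig x,y -8.7 -8.13 => press A,B (before zero)
```

Request:
step_arm(moves=[[[0,0,0,0,0,0,1],[0,0,0,0,0,0,1],[0,0,0,0,0,0,1],[0,0,0,0,0,0,1],[0,0,0,0,0,0,1],[0,0,0,0,0,0,1],[0,0,0,0,0,0,1],[0,0,0,0,0,0,1],[0,0,0,0,0,0,1],[0,0,0,0,0,0,1]]])

```text
time: 27.2
tcp_pos: [0.4808, -0.1552, 0.003]
tool_rot: [0.68, 0.733, -0.001, -0.002]
force: [-11.4, -0.3, 4.3]
opening: 0.0133
```

```bash
python3 -c "
from edge import *
jf()"
```

```text
t 27.2 tcp [ 0.4808 -0.1552  0.003 ] yaw_y 4.33 z [-0.0044  0.0017 -1.    ] F [-11.42  -0.33   4.35] T [-0.184  2.104 -0.081] op 0.0133
jig xy 17.56 14.88 F on tool jig x,y -8.44 -7.7 => press A,B (before zero)
```

The square has been held steadily for over 1.25 s, with about 8.5 N on A and 8 N on B, and its position matches the measured faces. Now I'll back off and lift.

Request:
step_arm(moves=[[[0,-0.001,0,0,0,0,1],[0,-0.003,0,0,0,0,1],[0,-0.005,0,0,0,0,1],[0,-0.003,0,0,0,0,1],[0,0,-0.01,0,0,0,1],[0,0,-0.02,0,0,0,1],[0,0,-0.03,0,0,0,1],[0,0,-0.025,0,0,0,1],[0,0,0,0,0,4.7,1],[0,0,0,0,0,0,1]]])

```text
time: 28.45
tcp_pos: [0.4711, -0.1569, 0.089]
tool_rot: [0.709, 0.705, 0.0, 0.001]
force: [0.6, 0.6, -3.2]
opening: 0.013
```

```bash
python3 -c "
from edge import *
s,M=st(); im,d,W,c=cloud('wrist'); tilt(W,s['tcp_pos'][2]+.0195,*s['tcp_pos'][:2])
print('tool delta', M.T@(np.array([.5444,.1514,s['tcp_pos'][2]])-s['tcp_pos']))"
```

```text
t 28.45 tcp [ 0.4711 -0.1569  0.089 ] yaw_y -0.35 z [ 1.1e-03 -6.0e-04 -1.0e+00] F [ 0.56  0.59 -3.23] T [-0.004  0.013  0.024] op 0.013
plane z at [ 0.4738 -0.129 ] 0.1085 slopes [0.0067 0.0064] 3815 4610 res 0.00042
top rect ((475.26495361328125, -132.63519287109375), (22.19691276550293, 90.35962677001953), 43.09678268432617) 6050
tool delta [ 3.08787271e-01  7.13706999e-02 -1.11479322e-04]
```

Request:
step_arm(moves=[[[0.018,0.0042,0,0,0,0,1],[0.03,0.0069,0,0,0,0,1],[0.05,0.0116,0,0,0,0,1],[0.05,0.0116,0,0,0,0,1],[0.05,0.0116,0,0,0,0,1],[0.05,0.0116,0,0,0,0,1],[0.04,0.0092,0,0,0,0,1],[0.0208,0.0047,0,0,0,0,1],[0,0,0,0,0,0,1],[0,0,0,0,0,0,1]]])

```text
time: 29.75
tcp_pos: [0.544, 0.1507, 0.0879]
tool_rot: [0.709, 0.705, -0.0, -0.0]
force: [0.1, -0.2, -3.2]
opening: 0.0131
```

Request:
step_arm(moves=[[[0,0,0.02,0,0,0,1],[0,0,0.025,0,0,0,1],[0,0,0.02,0,0,0,1],[0,0,0.01,0,0,0,1],[0,0,0.007,0,0,0,1],[0,0,0.004,0,0,0,1],[0,0,0.002,0,0,0,1],[0,0,0,0,0,0,1],[0,0,0,0,0,0,1],[0,0,0,0,0,0,1]]])

```text
time: 31.0
tcp_pos: [0.5444, 0.1515, 0.0004]
tool_rot: [0.709, 0.705, 0.0, 0.0]
force: [-0.2, 0.3, -2.0]
opening: 0.0131
```

```bash
python3 -c "
from edge import *
s,M=st(); im,d,W,c=cloud('wrist'); tilt(W,s['tcp_pos'][2]+.0195,*s['tcp_pos'][:2])"
```

```text
t 31.0 tcp [5.444e-01 1.515e-01 4.000e-04] yaw_y -0.37 z [ 3.e-04 -1.e-04 -1.e+00] F [-0.24  0.27 -1.95] T [0.007 0.044 0.006] op 0.0131
plane z at [0.5465 0.1805] 0.0198 slopes [0.0026 0.0035] 3459 4196 res 0.00042
top rect ((548.2531127929688, 175.38613891601562), (22.110824584960938, 90.28950500488281), 43.494503021240234) 6067
```

Leg top is at 0.0198, so about 2.8 mm remain to the floor. I'll lower gently until the weight comes off.

Request:
step_arm(moves=[[[0,0,0.001,0,0,0,1],[0,0,0.001,0,0,0,1],[0,0,0.0005,0,0,0,1],[0,0,0.0003,0,0,0,1],[0,0,0.0003,0,0,0,1],[0,0,0,0,0,0,1],[0,0,0,0,0,0,1],[0,0,0,0,0,0,1],[0,0,0,0,0,0,1],[0,0,0,0,0,0,1]]])

```text
time: 32.3
tcp_pos: [0.5444, 0.1515, -0.0026]
tool_rot: [0.709, 0.705, 0.0, 0.0]
force: [-2.2, -0.6, 5.9]
opening: 0.013
```

```bash
python3 -c "
from edge import *
s,M=st(); im,d,W,c=cloud('wrist'); tilt(W,s['tcp_pos'][2]+.0195,*s['tcp_pos'][:2])"
```

```text
t 32.3 tcp [ 0.5444  0.1515 -0.0026] yaw_y -0.38 z [ 2.e-04 -1.e-04 -1.e+00] F [-2.2  -0.61  5.9 ] T [-0.146  0.432 -0.014] op 0.013
plane z at [0.547  0.1795] 0.0169 slopes [-0.0021 -0.0002] 3638 4408 res 0.00041
top rect ((548.2992553710938, 175.64566040039062), (21.779586791992188, 90.0562515258789), 43.36997604370117) 6079
```

Request:
step_arm(moves=[[[0,0,-0.0003,0,0,0,0.7],[0,0,0,0,0,0,0.5],[0,0,0,0,0,0,0.2],[0,0,0,0,0,0,-0.2],[0,0,0,0,0,0,-0.6],[0,0,0,0,0,0,-1],[0,0,0,0,0,0,-1],[0,0,0,0,0,0,-1],[0,0,0,0,0,0,-1],[0,0,0,0,0,0,-1]]])

```text
time: 33.6
tcp_pos: [0.5444, 0.1514, -0.0027]
tool_rot: [0.709, 0.705, -0.0, 0.0]
force: [0.2, -0.4, -0.2]
opening: 0.0853
```

Request:
step_arm(moves=[[[0,0,-0.01,0,0,0,-1],[0,0,-0.02,0,0,0,-1],[0,0,-0.03,0,0,0,-1],[0,0,-0.03,0,0,0,-1],[0,0,-0.03,0,0,0,-1],[0,0,-0.03,0,0,0,-1],[0,0,0,0,0,0,-1],[0,0,0,0,0,0,-1],[0,0,0,0,0,0,-1],[0,0,0,0,0,0,-1]]])

```text
time: 34.85
tcp_pos: [0.5441, 0.1514, 0.1467]
tool_rot: [0.709, 0.705, -0.001, -0.0]
force: [0.4, -0.7, -0.2]
opening: 0.0851
```

Run:
```python
from h import *
s,M=st(); im,d,W,c=cloud('wrist'); cv2.imwrite('pics/w9.png',im); Z=W[...,2]
reg=(np.abs(W[...,0]-.5437)<.05)&(np.abs(W[...,1]-.1508)<.05)
m,P,r=mask_rect(W,reg&(Z>.045)&(Z<.062)); print('handle',r,np.median(P[:,2]))
tilt(W,.017,.5444,.1514)
```

```text
t 34.85 tcp [0.5441 0.1514 0.1467] yaw_y -0.38 z [-1.2e-03 -3.0e-04 -1.0e+00] F [ 0.41 -0.67 -0.15] T [0.018 0.049 0.   ] op 0.0851
handle ((544.7108154296875, 151.67291259765625), (62.76331329345703, 14.010290145874023), 89.60454559326172) 0.05440869925890459
plane z at [0.5505 0.1701] 0.0169 slopes [-0.0044 -0.0022] 950 1166 res 0.00046
top rect ((538.741455078125, 165.96755981445312), (47.34767150878906, 90.06505584716797), 44.359256744384766) 2126
```

View pics/w9.png

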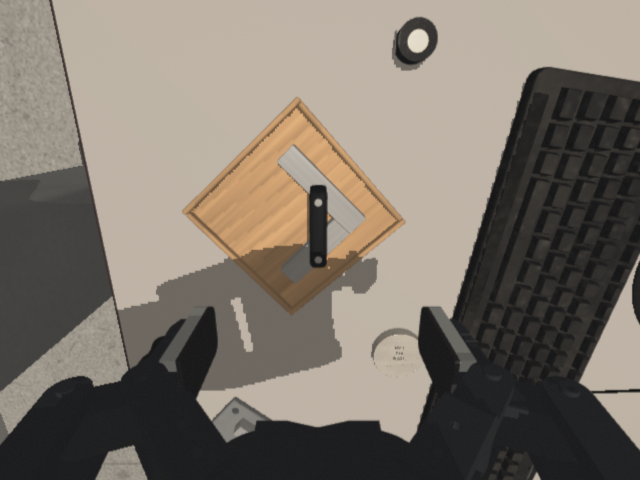

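The square lies flat in the tray with its handle at (318,227) and leg top at 17 mm. It is released, and the robot is clear.

```bash
python3 -c "
from h import *
print(workorder.job_done())"
```

```text
the job is handed in; nothing more can be done
None
```

I took the square out of its tray, pressed it against both jaws, set it back flat in the tray, released it and handed the job in; the run took about 35 s. No verdict was reported.

- **First grasp missed:** the fingers closed above the handle. Depth from three cameras put the fingertips about 31 mm above the reported TCP. I corrected the height for that, and the second grasp held at 13 mm opening against the 14 mm handle.
- **Jaw check:** I held the square about 2.7 mm above the plate. Its leg was parallel to jaw B within 0.1° just before contact. The wrist force put the push at about 8.5 N on A and 8 N on B, steady for over 1.25 s. These are not direct contact readings, so friction on the jaws could shift the split by a couple of newtons. The contact positions were within about 0.6 mm of the jaw faces measured by camera.
- **Final state:** the square lies about 0.5 mm from where it started, with its leg top at 17 mm, so it is on the tray floor. It is flat within 0.005 rad, the gripper is open, and the hand is well clear.
- **Not checked:** I did not measure the bystanders again; the moves were planned clear of them. A simple rectangle fit of the visible leg read its angle about 1.4° off. I took that as side-face pixels, because the direct edge fit at the jig agreed within 0.1°.

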